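Put the washed pastry pieces back in their pans

TASK

Five washed pastry pieces stand mixed up on the prep table: two white ramekins, two round steel rings and one square steel ring. Put each one away in the small sheet pan that already holds one of its own kind, standing flat and upright on the pan's floor beside the others, not on top of them or on the rim. Set the pieces down rather than dropping them, and do not knock over the sugar shaker.

Things in the scene. Friction and masses are not known exactly. Their poses are not given: they have to be found in the camera images.
- ramekin_1: Round ramekin, white porcelain, fluted outside: an open cup 60 mm across, 45 mm high, closed floor, about 110 g, standing mouth up on the table. Origin: centre of its underside, z up. One of two alike.
- ramekin_2: Round ramekin, white porcelain, fluted outside: an open cup 60 mm across, 45 mm high, closed floor, about 110 g, standing mouth up on the table. Origin: centre of its underside, z up. One of two alike.
- ring_1: Round pastry ring, plain stainless steel, open at top and bottom: a tube 56 mm outside diameter, wall 2.5 mm, 50 mm high, about 80 g, standing on the table. Origin: centre of its underside, z up. One of two alike.
- ring_2: Round pastry ring, plain stainless steel, open at top and bottom: a tube 56 mm outside diameter, wall 2.5 mm, 50 mm high, about 80 g, standing on the table. Origin: centre of its underside, z up. One of two alike.
- square_1: Square pastry ring, plain stainless steel, open at top and bottom: 56 by 56 mm outside, wall 2.5 mm, 50 mm high, about 90 g, standing on the table. Origin: centre of its underside, z up, x and y square to its flat sides; starts with yaw between -0.7 and 0.7 rad.
- tray_rings: Aluminium sheet pan, fixed: 165 mm (x) by 241 mm (y) over its rolled rim, 25 mm high; floor 153 by 229 mm, 2 mm above the table. Origin: centre of its underside; yaw within 0.1 rad of the world's. The pan for the round pastry rings: one, like the loose ones, already stands on it (loose), within 15 mm of x = 0, y = +75 mm in the pan's frame; the rest is free for two more. In any of three places.
- tray_ramekins: Aluminium sheet pan, fixed: 165 mm (x) by 241 mm (y) over its rolled rim, 25 mm high; floor 153 by 229 mm, 2 mm above the table. Origin: centre of its underside; yaw within 0.1 rad of the world's. The pan for the ramekins: one, like the loose ones, already stands on it (loose), within 15 mm of x = 0, y = +75 mm in the pan's frame; the rest is free for two more. In any of three places.
- tray_squares: Aluminium sheet pan, fixed: 165 mm (x) by 241 mm (y) over its rolled rim, 25 mm high; floor 153 by 229 mm, 2 mm above the table. Origin: centre of its underside; yaw within 0.1 rad of the world's. The pan for the square pastry rings: one, like the loose ones, already stands on it (loose), within 15 mm of x = 0, y = +75 mm in the pan's frame; the rest is free for one more. In any of three places.
- shaker: Not to be sorted: aluminium sugar shaker, domed pierced top, 51 mm across, 72 mm high. Origin: centre of its underside, z up. It and the five pieces stand in random order in an arc about 0.45 m from the robot's axis, some 125 mm apart (centres at least 85 mm), between robot and pans. Nearer the robot: a bottle 95 mm high, a brush, a timer.
Mind the look-alikes: they are no part of the job. Leave any orange look-alike of the ring_2 alone. What is shaped like the square_1 but orange is not meant.

How it is judged:
By the outcome, as a careful person would: the job done as asked, in the order asked, and still so for the second after the job is handed in, with the robot touching nothing.
It also fails if it takes over 109 s, if anything falls off the work surface, if the arm or the gripper's body presses on something with over 40 N, if the wrist force passes 120 N, or if a joint passes its speed limit or range.

ROBOT

A 6-joint arm with a two-finger parallel gripper is mounted at the origin on the work surface. World frame = base frame: x ahead of the robot, y to its left, z up, the work surface at z = 0. Lengths are in mm, angles in rad, forces in N, time in s.
With the tool pointing down it reaches from about 300 to 825 mm from the base axis. Payload 5.4 kg.
Tool frame: the origin (TCP) lies on the centre line of the jaws, within the pads' length; the fingertips stand 22 mm ahead of it and the grasp point (between the pads) lies 3 mm ahead of it; z points along the fingers, y is the line along which they close (so a half turn about z gives the same grasp; the last joint's range is limited). The gripper opens to 92 mm and grips with 3 to 60 N. Pads are 20 mm wide; open, the fingers measure 128 mm over their backs; the gripper's body (75 mm by 189 mm) begins 69 mm behind the grasp point.
Start: joints at [-1.323, 0.158, 1.597, -0, 1.386, -0.21], TCP at [254.111, -515.785, 236.601] pointing down, gripper open.
Joint ranges: [-2.91, 2.91], [-0.94, 2.29], [0.18, 2.7], [-1.29, 4.43], [0.17, 2.64], [-3, 3]. Speed limits (rad/s): [2.57, 2.57, 3.14, 3.14, 3.14, 3.14].

INTERFACE

Orientations are given as [roll, pitch, yaw] about the fixed x, y, z axes, in that order (R = Rz(yaw) Ry(pitch) Rx(roll)).
In Python, from workcell import manip gives the robot as it stands.
- The arm moves only by the tool play_rows, never from a script. Its argument "commands" is a list of rows, each a list of 5 numbers: the opening, from -1 (shut) to 1 (fully open), then the shift along the tool's x, y, z in normalised numbers (1 is 100 cm), then the turn about the tool's z in fractions of the full range, 1 being 45 degrees. A call has 1 to 20 rows; each row is the pose to reach, as a shift and turn from the pose commanded when the call began, along the tool's axes at that moment; what a row does not reach only later rows make up. A row lasts 1/8 s, in which the tool goes at most 62.5 mm and 10.7 degrees, less where a joint would pass 70% of its speed; a pose out of reach is approached as far as the arm can. A shift or turn number past 1, either way, is cut back to 1. A call with a gripper value outside its range is refused whole. The fingers move at their own pace and stop on an object; "force" is the grip in N (left out, the last holds). Time passes only in rows, so rows that repeat a pose let the fingers close. It gives the time, the measured TCP pose, the force, the opening and the grip force at its end, in the units of the state.
- manip.get_state(): the state, without advancing time (a new reading comes with each control period).
- manip.capture(name): name is "side" or "top" or "wrist"; returns a dict with "image" (400x640x3 uint8, red, green, blue), "intrinsics" (3x3 intrinsics, pixels), "T" (4x4, takes a point from camera to world coordinates); the wrist camera has in their place "tool_from_camera" (4x4, takes a point from camera to tool coordinates, whose origin is the TCP and whose axes are the flange's). Camera axes: x right, y down, z forward; pixel columns grow to the right and rows downward; lengths in mm; the calibration is good to about 2 mm. A picture is of the moment at which its call begins: read the wrist's pose just before it. There is no depth.
- manip.sign_off(): hands the job in; it is judged then, once.
The state is a dict: "clock": time; "qpos": joint angles; "joint_vel": joint speeds; "effort": joint torques, N m; "ee_pos": TCP position; "tool_rot": TCP orientation; "contact_force": force on the tool from outside, world axes, zero at the start; "wrist_torque": the same for the moment, N m; "grip_width": opening from 0.0 (shut) to 1.0 (fully open); "gripper_force": force on a finger pad.
Only numpy, scipy, OpenCV 4.12 (cv2) and the standard library are available. Lean on these libraries where they do the work, as an engineer would, in place of code of your own. Each camera call takes 0.05 s, during which the arm holds its last target. There are 200 camera calls.

## Working session

There is one attempt and no reset: what is moved stays moved. The work goes in short steps, Python scripts to look and compute and a tool call to move; the robot and the scene stay as the last step left them, time stands still between calls to the robot, and variables do not carry over. Pictures are saved under pics/ and viewed, at most 14 in all, crops included, and the job is handed in when it is done.

Besides the shell and the picture viewer there is one more tool, called after "Call:" by a JSON object that holds its "op" and its "data". play_rows: Moves the arm, as the interface text tells. Its arguments: {"type":"object","properties":{"commands":{"type":"array"},"force":{"type":"number"}},"required":["commands"]}

```bash
mkdir -p pics; ls; python3 - <<'E'
from workcell import manip
import cv2
s=manip.get_state();print(s)
for n in("top","side"):
    c=manip.capture(n);cv2.imwrite(f"pics/{n}0.png",c["image"][:,:,::-1]);print(n,c["intrinsics"],c["T"].round(3).tolist())
E
```

```text
pics
{'clock': 0.0, 'qpos': array([-1.32309844e+00,  1.59010517e-01,  1.59819422e+00, -3.23470266e-06,
        1.38618472e+00, -2.10109596e-01]), 'joint_vel': array([ 9.91666668e-05, -2.66561731e-04,  1.42454930e-03,  4.37851368e-04,
        8.63465281e-04, -1.16605537e-03]), 'effort': array([-9.43289670e-04, -3.85569334e+01, -3.22109807e+01,  6.99879485e-02,
        3.78710486e-02, -1.44606861e-04]), 'ee_pos': array([ 253.97315909, -515.23953908,  235.65955809]), 'tool_rot': array([-3.13983470e+00, -3.71646202e-04,  4.57807756e-01]), 'contact_force': array([-0.20657154, -0.82304659, -0.25096478]), 'wrist_torque': array([ 0.02761987, -0.00291276,  0.0452292 ]), 'gripper_force': 0.0, 'grip_width': 0.9993766024789744}
top [[512.04137182   0.         319.54689036]
 [  0.         512.04137182 201.45345744]
 [  0.           0.           1.        ]] [[0.014, -0.998, 0.067, 330.279], [-1.0, -0.013, 0.014, -5.4], [-0.013, -0.067, -0.998, 1169.085], [0.0, 0.0, 0.0, 1.0]]
side [[490.31430689   0.         310.95060594]
 [  0.         490.31430689 206.85509126]
 [  0.           0.           1.        ]] [[-0.884, -0.356, 0.303, 22.029], [-0.467, 0.674, -0.572, 783.637], [-0.0, -0.647, -0.762, 1092.367], [0.0, 0.0, 0.0, 1.0]]
```

View pics/top0.png

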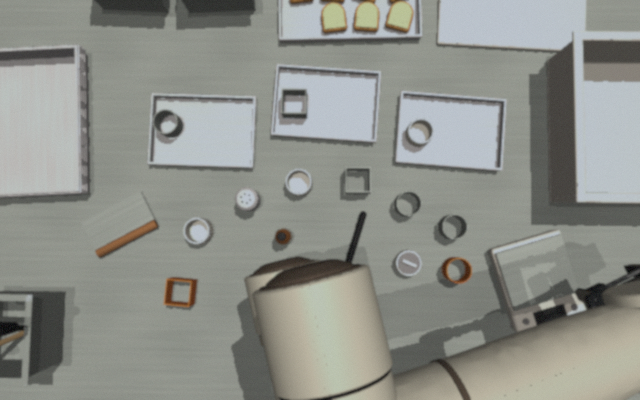

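View pics/side0.png

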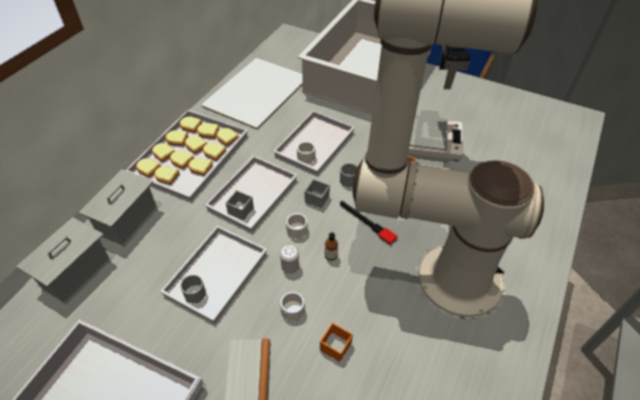

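The top view shows three pans: round ring pan at (203,131), square pan at (326,104) and ramekin pan at (451,131).

Things that could be mistaken for the pieces, by pixel:
- **Ramekins:** (298,182) and (197,231). Look-alikes are the white timer (408,263) and shaker (247,199).
- **Round rings:** steel at (406,205) and (452,228). The orange look-alike is at (457,270).
- **Square:** steel at (357,181). The orange look-alike is at (180,292).

Next I'll measure these and check the choice in a crop.

```bash
cat > h.py <<'E'
import numpy as np, cv2
from workcell import manip
def ray(c,uv,z):
    d=c["T"][:3,:3]@np.linalg.solve(c["intrinsics"],[uv[0],uv[1],1]);o=c["T"][:3,3]
    return (o+d*(z-o[2])/d[2]).round(1)
E
python3 - <<'E'
from h import *
c=manip.capture("top");im=c["image"][:,:,::-1].copy();S=6
g=cv2.cvtColor(im,cv2.COLOR_BGR2GRAY)
x0,y0=140,60;V=cv2.resize(im[60:290,140:510],None,fx=2.1,fy=2.1,interpolation=cv2.INTER_CUBIC)
D=lambda u,v:(int(round((u+.5-x0)*2.1)),int(round((v+.5-y0)*2.1)))
for n,(u,v),r,z in [("ramA",(298,182),30,45),("ramB",(197,231),30,45),("ringA",(406,205),28,50),("ringB",(452,228),28,50),("panring",(168,124),28,52),("panram",(419,132),30,47),("shaker",(247,199),25,50)]:
    p=cv2.resize(g[v-22:v+23,u-22:u+23],None,fx=S,fy=S,interpolation=cv2.INTER_CUBIC)
    R=r*512/(1169-z)*S
    h=cv2.HoughCircles(p,cv2.HOUGH_GRADIENT_ALT if 0 else cv2.HOUGH_GRADIENT,1.5,200,param1=80,param2=15,minRadius=int(R*.9),maxRadius=int(R*1.1))
    if h is None: print(n,None);continue
    a,b,rr=h[0][0];uv=(a+.5)/S-.5+u-22,(b+.5)/S-.5+v-22
    w=ray(c,uv,z);print(n,np.round(uv,1),"r mm",(rr/S/512*(1169-z)).round(1),w,"dist",np.hypot(*w[:2]).round())
    cv2.circle(V,D(*uv),int(rr/S*2.1),(0,0,255),1)
def rect(n,box,m,z,S=1):
    k=cv2.findContours(m,cv2.RETR_EXTERNAL,cv2.CHAIN_APPROX_NONE)[0];k=max(k,key=cv2.contourArea)
    P=cv2.boxPoints(cv2.minAreaRect(k));P=(P+.5)/S-.5+box
    W=np.array([ray(c,q,z) for q in P]);e=W[1]-W[0];f=W[2]-W[1]
    print(n,"ctr",W.mean(0).round(1),"sizes",np.linalg.norm(e).round(1),np.linalg.norm(f).round(1),"yaw mod90",np.round((np.arctan2(e[1],e[0])+np.pi/4)%(np.pi/2)-np.pi/4,3))
    cv2.polylines(V,[np.array([D(*q) for q in P])],True,(0,200,0),1)
for n,(a,b,w,h) in dict(panring=(140,86,124,90),pansq=(264,58,124,92),panram=(386,84,130,94)).items():
    hsv=cv2.cvtColor(im[b:b+h,a:a+w],cv2.COLOR_BGR2HSV)
    m=((hsv[...,2]>165)).astype(np.uint8)*255
    rect(n,(a,b),m,25)
for n,(u,v),z in [("square",(357,181),50),("pansquare",(294,104),52)]:
    p=cv2.resize(g[v-18:v+19,u-18:u+19],None,fx=S,fy=S,interpolation=cv2.INTER_CUBIC)
    m=(p<(105)).astype(np.uint8)*255
    rect(n,(u-18,v-18),m,z,S)
cv2.imwrite("pics/crop1.png",V)
E
```

```text
ramA [297.7 180.5] r mm 29.6 [451.3  58.9  45. ] dist 455.0
ramB [197. 232.] r mm 28.0 [334.8 278.6  45. ] dist 436.0
ringA [408.  203.7] r mm 26.0 [ 402.7 -183.3   50. ] dist 442.0
ringB [454.  226.5] r mm 25.7 [ 354.4 -283.3   50. ] dist 454.0
panring [171.2 125.7] r mm 25.5 [569.  341.2  52. ] dist 663.0
panram [420.5 132.5] r mm 27.8 [ 561.1 -210.9   47. ] dist 599.0
shaker None
panring ctr [567.3 280.7  25. ] sizes 162.2 241.5 yaw mod90 0.004
pansq ctr [633.6  -0.7  25. ] sizes 163.6 239.3 yaw mod90 -0.047
panram ctr [ 572.8 -284.6   25. ] sizes 162.4 240.6 yaw mod90 -0.075
square ctr [430.4 -54.   50. ] sizes 49.5 72.3 yaw mod90 -0.718
pansquare ctr [645.2  74.2  52. ] sizes 57.0 28.2 yaw mod90 0.391
```

View pics/crop1.png

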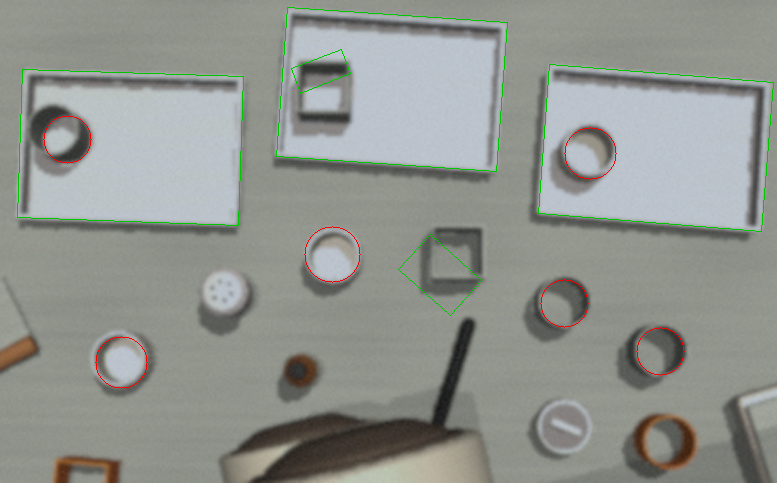

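The circles sit on the top rims of both ramekins and both steel rings, and the pan outlines match their given size. The pieces already in the pans are a dark steel ring on the left, a square in the middle and a ramekin on the right. The square needs a better fix, so I'll measure it and print the first move's numbers.

```bash
cat >> h.py <<'E'
def rel(x,y,z,yaw,verbose=True):
    s=manip.get_state();p=s["ee_pos"];w=s["tool_rot"][2];d=np.array([x,y,z])-p
    R=cv2.Rodrigues(np.array(s["tool_rot"]))[0] if 0 else None
    a=(w-yaw+np.pi)%(2*np.pi)-np.pi
    t=np.array([d[0]*np.cos(w)+d[1]*np.sin(w), d[0]*np.sin(w)-d[1]*np.cos(w), -d[2]])/10
    print("t",round(s["clock"],1),"rel cm",t.round(2),"turn",round(a,3),"q6",s["qpos"][5].round(2),"f",s["contact_force"].round(1),"grip",round(s["gripper_force"],1),round(s["grip_width"]*92,1))
def pan(n,px,py):
    c={"ring":(567.3,280.7,.004),"sq":(633.6,-.7,-.047),"ram":(572.8,-284.6,-.075)}[n]
    C,S=np.cos(c[2]),np.sin(c[2]);return c[0]+C*px-S*py,c[1]+S*px+C*py,np.pi/2+c[2]
E
python3 - <<'E'
from h import *
rel(354.4,-283.3,130,.896)
rel(354.4,-283.3,36,.896)
c=manip.capture("top")
for n,uv,z in [("sq",(356.6,180.5),50),("bottle",(282.9,235.5),90),("brush",(362,213),8),("oring",(455.7,269.5),50),("shaker",(247,198.5),70),("timer",(408,262),20),("rambB",(197.1,231.4),45),("pring",(168.3,123),52)]: print(n,ray(c,uv,z))
w=manip.capture("wrist");print(w["tool_from_camera"].round(3).tolist(),w["intrinsics"].round(1).tolist())
E
```

```text
t 0.1 rel cm [ 19.26 -16.38  10.59] turn -0.438 q6 -0.21 f [-0.3  0.2 -0.3] grip 0.0 91.9
t 0.1 rel cm [ 19.26 -16.38  19.99] turn -0.438 q6 -0.21 f [-0.3  0.2 -0.3] grip 0.0 91.9
sq [452.3 -70.7  50. ]
bottle [329.7  85.6  90. ]
brush [383. -86.   8.]
oring [ 261.4 -286.7   50. ]
shaker [408.2 166.2  70. ]
timer [ 274.6 -188.4   20. ]
rambB [336.  278.4  45. ]
pring [575.  347.9  52. ]
[[0.0, -0.959, -0.282, 79.715], [1.0, 0.0, 0.001, -0.91], [-0.001, -0.282, 0.959, -148.078], [0.0, 0.0, 0.0, 1.0]] [[302.9, 0.0, 319.1], [0.0, 302.9, 202.8], [0.0, 0.0, 1.0]]
```

Careful with the scale: shifts go in shares of 100 cm and turns go in shares of 45 degrees. That gives: 19.3 cm is 0.193, -16.4 cm is -0.164, -0.44 rad is -0.5602.

Call:
{"op": "play_rows", "data": {"commands": [[1,0.05,-0.042,0.026,-0.1401],[1,0.1,-0.084,0.052,-0.2801],[1,0.15,-0.126,0.08,-0.4202],[1,0.193,-0.164,0.106,-0.5602],[1,0.193,-0.164,0.106,-0.5602],[1,0.193,-0.164,0.106,-0.5602],[1,0.193,-0.164,0.106,-0.5602]], "force": 25}}

```text
clock: 1.12
ee_pos: [354.9, -284.7, 131.4]
tool_rot: [3.14, 0.001, 0.897]
contact_force: [0.3, -0.5, 0.3]
grip_width: 1.002
gripper_force: 0.0
```

```bash
python3 - <<'E'
from h import *
s=manip.get_state();print(s["ee_pos"],s["tool_rot"])
w=manip.capture("wrist");cv2.imwrite("pics/w1.png",w["image"][:,:,::-1])
rel(354.4,-283.3,36,.896)
E
```

```text
[ 354.88755539 -284.70388795  131.4298136 ] [3.13998330e+00 8.08154227e-04 8.97313238e-01]
t 1.2 rel cm [ 0.1  -0.14  9.56] turn 0.001 q6 -0.27 f [-0.6 -0.7  0.4] grip 0.0 91.8
```

View pics/w1.png

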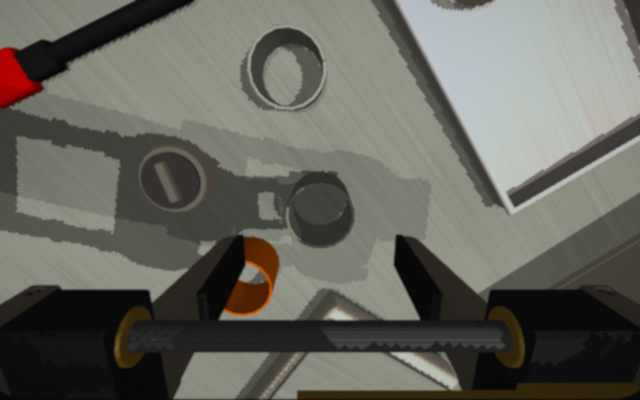

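The wrist view shows the steel ring at (320,213), centred between the fingers. The orange ring at (250,275) is clear of the left finger. I'll descend and grip.

Call:
{"op": "play_rows", "data": {"commands": [[1,0.001,-0.001,0.03,0],[1,0.001,-0.001,0.06,0],[1,0.001,-0.001,0.09,0],[1,0.001,-0.001,0.095,0],[1,0.001,-0.001,0.095,0],[-1,0.001,-0.001,0.095,0],[-1,0.001,-0.001,0.095,0],[-1,0.001,-0.001,0.095,0],[-1,0.001,-0.001,0.095,0],[-1,0.001,-0.001,0.095,0],[-1,0.001,-0.001,0.06,0],[-1,0.001,-0.001,0.03,0],[-1,0.001,-0.001,0,0],[-1,0.001,-0.001,-0.005,0],[-1,0.001,-0.001,-0.005,0]]}}

```text
clock: 3.05
ee_pos: [354.3, -281.6, 134.8]
tool_rot: [-3.141, -0.0, 0.898]
contact_force: [1.1, 0.3, -1.7]
grip_width: 0.611
gripper_force: 25.0
```

```bash
python3 - <<'E'
from h import *
x,y,w=pan("ring",0,-75);print(x,y,w)
rel(x,y,137,w);rel(x,y,39,w)
E
```

```text
567.5999992000006 205.7005999992 1.5747963267948966
t 3.0 rel cm [ 51.4  -13.69  -0.22] turn -0.677 q6 -0.27 f [ 1.1  0.3 -1.7] grip 25.0 56.2
t 3.0 rel cm [ 51.4  -13.69   9.58] turn -0.677 q6 -0.27 f [ 1.1  0.3 -1.7] grip 25.0 56.2
```

To row units: 51.4 cm is 0.514, 51 cm is 0.51, -0.68 rad is -0.8658.

Call:
{"op": "play_rows", "data": {"commands": [[-1,0.05,-0.013,-0.002,-0.0891],[-1,0.1,-0.027,-0.002,-0.1783],[-1,0.155,-0.041,-0.002,-0.2674],[-1,0.21,-0.056,-0.002,-0.3565],[-1,0.265,-0.071,-0.002,-0.4456],[-1,0.32,-0.085,-0.002,-0.5348],[-1,0.375,-0.1,-0.002,-0.6366],[-1,0.43,-0.115,-0.002,-0.7257],[-1,0.48,-0.128,-0.002,-0.8149],[-1,0.51,-0.136,-0.002,-0.8658],[-1,0.514,-0.137,-0.002,-0.8658],[-1,0.514,-0.137,0.025,-0.8658],[-1,0.514,-0.137,0.05,-0.8658],[-1,0.514,-0.137,0.07,-0.8658],[-1,0.514,-0.137,0.085,-0.8658],[-1,0.514,-0.137,0.085,-0.8658],[-1,0.514,-0.137,0.085,-0.8658]]}}

```text
clock: 5.18
ee_pos: [568.6, 205.4, 51.5]
tool_rot: [3.14, -0.0, 1.578]
contact_force: [0.2, 0.5, -0.5]
grip_width: 0.617
gripper_force: 25.0
```

```bash
python3 - <<'E'
from h import *
x,y,w=pan("ring",0,-75)
print(manip.get_state()["ee_pos"]);rel(x,y,38.5,w)
E
```

```text
[568.59469034 205.37636168  51.47202074]
t 5.2 rel cm [ 0.03 -0.1   1.3 ] turn 0.003 q6 0.14 f [ 0.2  0.5 -0.5] grip 25.0 56.7
```

To row units: 1.3 cm is 0.013, 1.1 cm is 0.011.

Call:
{"op": "play_rows", "data": {"commands": [[-1,0,-0.001,0.006,0],[-1,0,-0.001,0.011,0],[-1,0,-0.001,0.013,0],[-1,0,-0.001,0.013,0],[-1,0,-0.001,0.013,0]]}}

```text
clock: 5.8
ee_pos: [566.7, 205.4, 38.0]
tool_rot: [-3.141, 0.0, 1.578]
contact_force: [-2.9, -0.6, 6.3]
grip_width: 0.61
gripper_force: 25.0
```

To row units: -10 cm is -0.1, -5 cm is -0.05.

Call:
{"op": "play_rows", "data": {"commands": [[0.6,0,0,0,0],[0.6,0,0,0,0],[0.6,0,0,0,0],[0.6,0,0,-0.02,0],[0.6,0,0,-0.05,0],[0.6,0,0,-0.1,0],[1,0,0,-0.1,0]]}}

```text
clock: 6.68
ee_pos: [570.7, 206.0, 144.4]
tool_rot: [3.13, -0.002, 1.578]
contact_force: [1.0, -0.4, -0.5]
grip_width: 0.886
gripper_force: 0.0
```

```bash
python3 - <<'E'
from h import *
import math
print(manip.get_state()["ee_pos"])
w=math.atan2(-183.3,402.7)+math.pi/2
rel(402.7,-183.3,130,w);rel(402.7,-183.3,36,w)
E
```

```text
[570.73848007 206.01853732 144.3687667 ]
t 6.7 rel cm [-38.81 -17.08   1.44] turn 0.434 q6 0.14 f [ 1.  -0.4 -0.5] grip 0.0 81.5
t 6.7 rel cm [-38.81 -17.08  10.84] turn 0.434 q6 0.14 f [ 1.  -0.4 -0.5] grip 0.0 81.5
```

To row units: -38.8 cm is -0.388, -16.4 cm is -0.164, 0.43 rad is 0.5475.

Call:
{"op": "play_rows", "data": {"commands": [[1,-0.05,-0.021,0,0.0764],[1,-0.1,-0.042,0,0.1528],[1,-0.155,-0.065,0.002,0.2292],[1,-0.21,-0.09,0.004,0.3056],[1,-0.265,-0.113,0.006,0.382],[1,-0.32,-0.136,0.008,0.4584],[1,-0.37,-0.157,0.008,0.5348],[1,-0.388,-0.164,0.008,0.5475],[1,-0.388,-0.164,0.008,0.5475],[1,-0.388,-0.164,0.008,0.5475],[1,-0.388,-0.164,0.008,0.5475]]}}

```text
clock: 8.05
ee_pos: [405.8, -182.7, 129.5]
tool_rot: [-3.141, -0.0, 1.15]
contact_force: [-0.3, 0.5, 1.2]
grip_width: 0.998
gripper_force: 0.0
```

```bash
python3 - <<'E'
from h import *
import math
s=manip.get_state();print(s["ee_pos"],s["tool_rot"])
c=manip.capture("wrist");cv2.imwrite("pics/w2.png",c["image"][:,:,::-1])
w=math.atan2(-183.3,402.7)+math.pi/2
rel(402.7,-183.3,36,w)
E
```

```text
[ 405.84423802 -182.74414184  129.483225  ] [-3.14125985e+00 -2.39248598e-04  1.14957432e+00]
t 8.1 rel cm [-0.17 -0.27  9.35] turn 0.006 q6 -0.27 f [0.4 0.3 0.8] grip 0.0 92.5
```

View pics/w2.png

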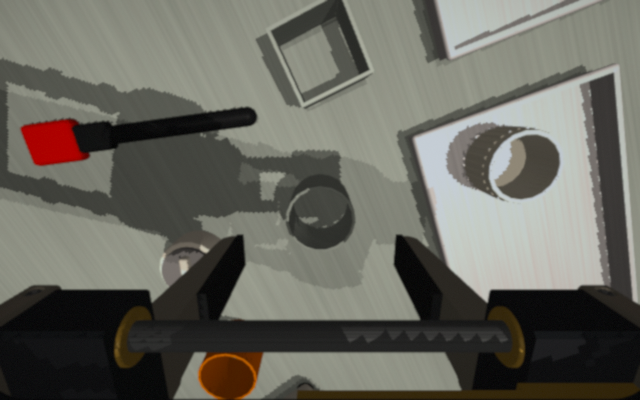

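The right pan does hold the fluted ramekin, at (510,163). The steel ring is centred at (320,213). The square's top rim corners are near (268,38), (345,0), (372,70) and (307,107).

Call:
{"op": "play_rows", "data": {"commands": [[1,-0.001,-0.002,0.03,0],[1,-0.001,-0.002,0.06,0],[1,-0.001,-0.002,0.09,0],[1,-0.001,-0.002,0.0935,0],[1,-0.001,-0.002,0.0935,0],[-1,-0.001,-0.002,0.0935,0],[-1,-0.001,-0.002,0.0935,0],[-1,-0.001,-0.002,0.0935,0],[-1,-0.001,-0.002,0.0935,0],[-1,-0.001,-0.002,0.0935,0],[-1,-0.001,-0.002,0.06,0],[-1,-0.001,-0.002,0.03,0],[-1,-0.001,-0.002,0,0],[-1,-0.001,-0.002,-0.005,0],[-1,-0.001,-0.002,-0.005,0],[-1,-0.001,-0.002,-0.005,0]]}}

```text
clock: 10.1
ee_pos: [402.4, -183.2, 133.0]
tool_rot: [-3.139, -0.001, 1.148]
contact_force: [-0.6, -0.2, -0.7]
grip_width: 0.607
gripper_force: 25.0
```

```bash
python3 - <<'E'
from h import *
from scipy.spatial.transform import Rotation as Ro
x,y,w=pan("ring",0,-5)
rel(x,y,137,w);rel(x,y,39,w)
# square corners from w2
c=manip.capture("wrist");M=c["tool_from_camera"];R=Ro.from_euler("xyz",[-3.14126,-.0002,1.1496]).as_matrix()
o=R@M[:3,3]+[405.8,-182.7,129.5];W=[]
for uv in [(268,38),(345,0),(372,70),(307,107)]:
    d=R@M[:3,:3]@np.linalg.solve(c["intrinsics"],[*uv,1]);W.append(o+d*(50-o[2])/d[2])
W=np.array(W);e=np.diff(np.vstack([W,W[:1]]),axis=0)
print(W.round(1),W.mean(0),np.linalg.norm(e,axis=1),np.arctan2(e[:,1],e[:,0]))
E
```

```text
t 10.1 rel cm [48.61 -3.81 -0.4 ] turn -0.427 q6 -0.28 f [-0.6 -0.2 -0.7] grip 25.0 55.9
t 10.1 rel cm [48.61 -3.81  9.4 ] turn -0.427 q6 -0.28 f [-0.6 -0.2 -0.7] grip 25.0 55.9
[[ 426.6  -50.3   50. ]
 [ 482.7  -50.9   50. ]
 [ 483.4  -97.6   50. ]
 [ 432.  -101.4   50. ]] [456.18001349 -75.03463898  50.        ] [56.09954854 46.68371764 51.56567251 51.38897398] [-0.01108959 -1.55480361 -3.0677795   1.67641217]
```

To row units: 48.6 cm is 0.486, 47 cm is 0.47, -0.43 rad is -0.5475.

Call:
{"op": "play_rows", "data": {"commands": [[-1,0.05,-0.004,-0.004,-0.0509],[-1,0.1,-0.008,-0.004,-0.1146],[-1,0.155,-0.012,-0.004,-0.1783],[-1,0.21,-0.016,-0.004,-0.2419],[-1,0.265,-0.021,-0.004,-0.3056],[-1,0.32,-0.025,-0.004,-0.3692],[-1,0.375,-0.029,-0.004,-0.4329],[-1,0.43,-0.034,-0.004,-0.4966],[-1,0.47,-0.037,-0.004,-0.5475],[-1,0.486,-0.038,-0.004,-0.5475],[-1,0.486,-0.038,-0.004,-0.5475],[-1,0.486,-0.038,0.025,-0.5475],[-1,0.486,-0.038,0.05,-0.5475],[-1,0.486,-0.038,0.07,-0.5475],[-1,0.486,-0.038,0.082,-0.5475],[-1,0.486,-0.038,0.082,-0.5475],[-1,0.486,-0.038,0.082,-0.5475],[-1,0.486,-0.038,0.082,-0.5475]]}}

```text
clock: 12.4
ee_pos: [569.0, 275.1, 53.7]
tool_rot: [3.14, -0.0, 1.578]
contact_force: [-0.3, 0.8, -1.7]
grip_width: 0.606
gripper_force: 25.0
```

```bash
python3 - <<'E'
from h import *
x,y,w=pan("ring",0,-5)
print(manip.get_state()["ee_pos"]);rel(x,y,38.5,w)
E
```

```text
[568.96213771 275.12659494  53.72598148]
t 12.4 rel cm [ 0.06 -0.16  1.52] turn 0.003 q6 0.25 f [-0.3  0.8 -1.7] grip 25.0 55.8
```

To row units: 1.5 cm is 0.015, 1.2 cm is 0.012.

Call:
{"op": "play_rows", "data": {"commands": [[-1,0,-0.001,0.006,0],[-1,0,-0.001,0.012,0],[-1,0,-0.001,0.015,0],[-1,0,-0.001,0.015,0],[-1,0,-0.001,0.015,0]]}}

```text
clock: 13.02
ee_pos: [566.9, 274.9, 38.5]
tool_rot: [-3.14, 0.0, 1.578]
contact_force: [-4.8, -0.7, 7.7]
grip_width: 0.606
gripper_force: 25.0
```

To row units: -10 cm is -0.1, -9 cm is -0.09.

Call:
{"op": "play_rows", "data": {"commands": [[0.6,0,0,0,0],[0.6,0,0,0,0],[0.6,0,0,0,0],[0.6,0,0,-0.02,0],[0.6,0,0,-0.05,0],[0.6,0,0,-0.09,0],[1,0,0,-0.1,0],[1,0,0,-0.1,0],[1,0,0,-0.1,0]]}}

```text
clock: 14.15
ee_pos: [566.1, 274.6, 135.8]
tool_rot: [-3.139, 0.001, 1.578]
contact_force: [0.1, -0.5, -0.3]
grip_width: 0.999
gripper_force: 0.0
```

```bash
python3 - <<'E'
from h import *
print(manip.get_state()["ee_pos"])
rel(336,278.5,130,2.264);rel(336,278.5,36,2.264)
E
```

```text
[566.07454429 274.55803575 135.75278801]
t 14.2 rel cm [  0.55 -23.     0.58] turn -0.686 q6 0.25 f [ 0.1 -0.5 -0.3] grip 0.0 91.9
t 14.2 rel cm [  0.55 -23.     9.98] turn -0.686 q6 0.25 f [ 0.1 -0.5 -0.3] grip 0.0 91.9
```

To row units: -23 cm is -0.23, -22.5 cm is -0.225, -0.69 rad is -0.8785.

Call:
{"op": "play_rows", "data": {"commands": [[1,0.001,-0.045,0.002,-0.1783],[1,0.002,-0.09,0.004,-0.3565],[1,0.003,-0.14,0.006,-0.5348],[1,0.004,-0.19,0.006,-0.713],[1,0.005,-0.225,0.006,-0.8785],[1,0.005,-0.23,0.006,-0.8785],[1,0.005,-0.23,0.006,-0.8785],[1,0.005,-0.23,0.006,-0.8785],[1,0.005,-0.23,0.006,-0.8785]]}}

```text
clock: 15.28
ee_pos: [338.0, 278.2, 131.6]
tool_rot: [-3.142, 0.0, 2.267]
contact_force: [-0.8, -0.2, -0.3]
grip_width: 0.999
gripper_force: 0.0
```

```bash
python3 - <<'E'
from h import *
s=manip.get_state();print(s["ee_pos"],s["tool_rot"])
c=manip.capture("wrist");cv2.imwrite("pics/w3.png",c["image"][:,:,::-1])
rel(336,278.5,36,2.264)
E
```

```text
[338.03662814 278.17473758 131.60077136] [-3.14157707e+00  7.14181057e-05  2.26651746e+00]
t 15.3 rel cm [ 0.15 -0.12  9.56] turn 0.003 q6 -0.28 f [-0.  -1.  -0.2] grip 0.0 92.1
```

View pics/w3.png

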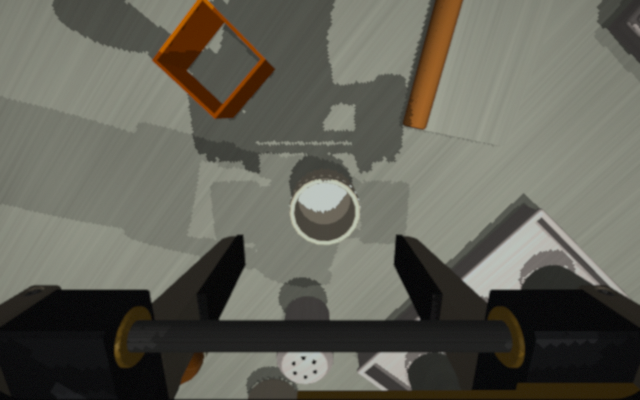

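The ramekin's rim is centred at (325,212), about 4 mm towards +y. The shaker at (305,365) is well clear.

To row units: 9.5 cm is 0.095, 9 cm is 0.09.

Call:
{"op": "play_rows", "data": {"commands": [[1,0.002,0.003,0.03,0],[1,0.002,0.003,0.06,0],[1,0.002,0.003,0.09,0],[1,0.002,0.003,0.095,0],[1,0.002,0.003,0.095,0],[-1,0.002,0.003,0.095,0],[-1,0.002,0.003,0.095,0],[-1,0.002,0.003,0.095,0],[-1,0.002,0.003,0.095,0],[-1,0.002,0.003,0.095,0],[-1,0.002,0.003,0.06,0],[-1,0.002,0.003,0.03,0],[-1,0.002,0.003,0,0],[-1,0.002,0.003,-0.005,0],[-1,0.002,0.003,-0.005,0],[-1,0.002,0.003,-0.005,0]]}}

```text
clock: 17.32
ee_pos: [337.1, 281.2, 134.9]
tool_rot: [-3.139, -0.001, 2.268]
contact_force: [-0.1, -0.0, -2.2]
grip_width: 0.621
gripper_force: 25.0
```

```bash
python3 - <<'E'
from h import *
x,y,w=pan("ram",0,-75);print(x,y,w)
rel(x,y,137,w)
E
```

```text
567.1802719545443 -359.3891613584156 1.4957963267948966
t 17.3 rel cm [-63.89 -23.47  -0.21] turn 0.772 q6 -0.28 f [-0.1 -0.  -2.2] grip 25.0 57.2
```

To row units: -63.9 cm is -0.639, -62 cm is -0.62, 0.77 rad is 0.9804.

Call:
{"op": "play_rows", "data": {"commands": [[-1,-0.04,-0.014,-0.002,0.0637],[-1,-0.09,-0.033,-0.002,0.1273],[-1,-0.145,-0.053,-0.002,0.2165],[-1,-0.2,-0.073,-0.002,0.3056],[-1,-0.255,-0.094,-0.002,0.3947],[-1,-0.31,-0.114,-0.002,0.4838],[-1,-0.365,-0.134,-0.002,0.573],[-1,-0.42,-0.154,-0.002,0.6621],[-1,-0.475,-0.174,-0.002,0.7512],[-1,-0.53,-0.195,-0.002,0.8403],[-1,-0.58,-0.213,-0.002,0.9167],[-1,-0.62,-0.228,-0.002,0.9804],[-1,-0.639,-0.235,-0.002,0.9804],[-1,-0.639,-0.235,-0.002,0.9804],[-1,-0.639,-0.235,0.025,0.9804],[-1,-0.639,-0.235,0.05,0.9804],[-1,-0.639,-0.235,0.07,0.9804],[-1,-0.639,-0.235,0.082,0.9804],[-1,-0.639,-0.235,0.082,0.9804],[-1,-0.639,-0.235,0.082,0.9804]]}}

```text
clock: 19.82
ee_pos: [568.8, -359.6, 55.7]
tool_rot: [3.14, 0.001, 1.498]
contact_force: [0.5, 0.0, -1.3]
grip_width: 0.622
gripper_force: 25.0
```

```bash
python3 - <<'E'
from h import *
x,y,w=pan("ram",0,-75)
print(manip.get_state()["ee_pos"]);rel(x,y,38.5,w)
E
```

```text
[ 568.79050722 -359.55744159   55.69144561]
t 19.8 rel cm [ 0.01 -0.16  1.72] turn 0.002 q6 -0.67 f [ 0.5  0.  -1.3] grip 25.0 57.2
```

To row units: 1.7 cm is 0.017, 1.6 cm is 0.016.

Call:
{"op": "play_rows", "data": {"commands": [[-1,0,-0.001,0.006,0],[-1,0,-0.001,0.012,0],[-1,0,-0.001,0.016,0],[-1,0,-0.001,0.017,0],[-1,0,-0.001,0.017,0],[-1,0,-0.001,0.017,0]]}}

```text
clock: 20.58
ee_pos: [567.0, -358.9, 39.0]
tool_rot: [-3.14, -0.0, 1.498]
contact_force: [-4.3, 2.5, 8.6]
grip_width: 0.621
gripper_force: 25.0
```

To row units: -10 cm is -0.1, -9 cm is -0.09.

Call:
{"op": "play_rows", "data": {"commands": [[0.6,0,0,0,0],[0.6,0,0,0,0],[0.6,0,0,0,0],[0.6,0,0,-0.02,0],[0.6,0,0,-0.05,0],[0.6,0,0,-0.09,0],[1,0,0,-0.1,0],[1,0,0,-0.1,0],[1,0,0,-0.1,0]]}}

```text
clock: 21.7
ee_pos: [566.3, -358.2, 135.6]
tool_rot: [-3.139, -0.002, 1.498]
contact_force: [0.4, -0.1, 0.2]
grip_width: 0.999
gripper_force: 0.0
```

```bash
python3 - <<'E'
from h import *
print(manip.get_state()["ee_pos"])
c=manip.capture("top");cv2.imwrite("pics/top2.png",cv2.resize(c["image"][60:290,140:510,::-1],None,fx=2.1,fy=2.1,interpolation=cv2.INTER_CUBIC))
rel(454,-72,130,np.pi/2+.02)
E
```

```text
[ 566.32085295 -358.22604631  135.60586042]
t 21.8 rel cm [ 27.73 -13.28   0.54] turn -0.093 q6 -0.67 f [-0.6  0.5  0. ] grip 0.0 92.1
```

View pics/top2.png

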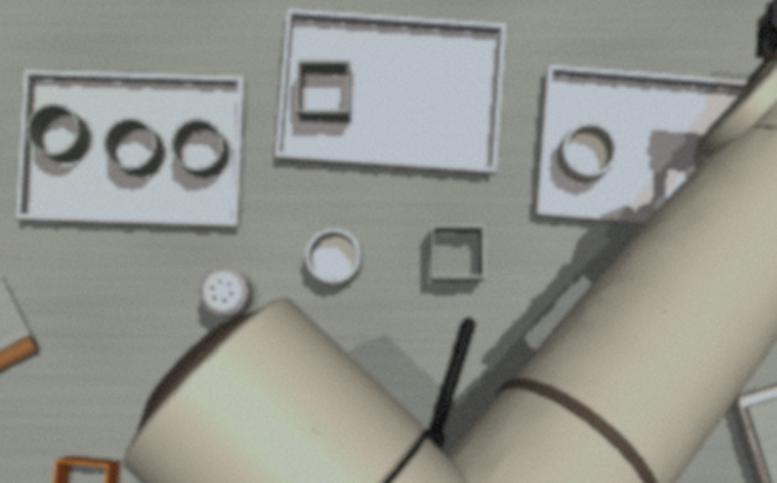

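The three rings stand side by side in their pan at (60,135), (135,148) and (200,148). Next is the square, whose sides look nearly axis-aligned.

To row units: 27.7 cm is 0.277, 25 cm is 0.25, -0.09 rad is -0.1146.

Call:
{"op": "play_rows", "data": {"commands": [[1,0.05,-0.024,0.002,-0.0382],[1,0.1,-0.048,0.004,-0.0764],[1,0.15,-0.072,0.005,-0.1146],[1,0.2,-0.096,0.005,-0.1146],[1,0.25,-0.12,0.005,-0.1146],[1,0.277,-0.133,0.005,-0.1146],[1,0.277,-0.133,0.005,-0.1146],[1,0.277,-0.133,0.005,-0.1146],[1,0.277,-0.133,0.005,-0.1146],[1,0.277,-0.133,0.005,-0.1146]]}}

```text
clock: 23.0
ee_pos: [455.0, -73.9, 132.5]
tool_rot: [-3.141, 0.0, 1.587]
contact_force: [0.5, -0.6, 0.3]
grip_width: 0.996
gripper_force: 0.0
```

```bash
python3 - <<'E'
from h import *
s=manip.get_state();print(s["ee_pos"],s["tool_rot"])
c=manip.capture("wrist");cv2.imwrite("pics/w4.png",c["image"][:,:,::-1])
rel(454,-72,36,np.pi/2+.02)
E
```

```text
[454.99837741 -73.86619771 132.52798518] [-3.14149339e+00  5.33579602e-06  1.58661350e+00]
t 23.1 rel cm [ 0.17 -0.09  9.65] turn -0.004 q6 -0.44 f [ 0.3 -0.3 -0.4] grip 0.0 92.1
```

View pics/w4.png

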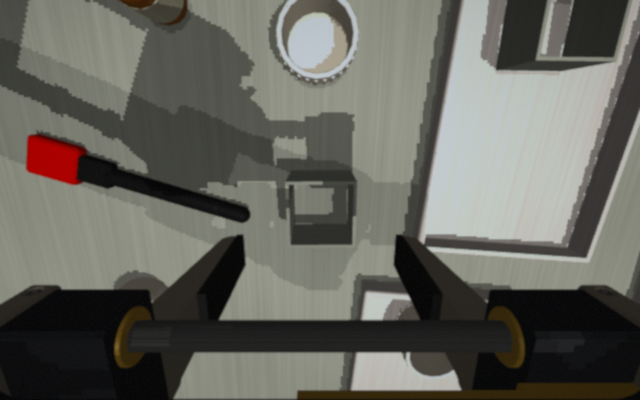

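The square's rim spans (290–354, 181–244), is aligned with the jaws and is centred at (322,212). The brush tip at (248,213) is near the left finger, so I'll descend with a reduced opening.

To row units: 9.6 cm is 0.096, 9 cm is 0.09.

Call:
{"op": "play_rows", "data": {"commands": [[0.65,0.002,0,0.02,0],[0.65,0.002,0,0.02,0],[0.65,0.002,0,0.06,0],[0.65,0.002,0,0.09,0],[0.65,0.002,0,0.096,0],[0.65,0.002,0,0.096,0],[-1,0.002,0,0.096,0],[-1,0.002,0,0.096,0],[-1,0.002,0,0.096,0],[-1,0.002,0,0.096,0],[-1,0.002,0,0.06,0],[-1,0.002,0,0.03,0],[-1,0.002,0,0,0],[-1,0.002,0,-0.005,0],[-1,0.002,0,-0.005,0],[-1,0.002,0,-0.005,0]]}}

```text
clock: 25.05
ee_pos: [453.6, -70.6, 136.0]
tool_rot: [-3.139, -0.001, 1.588]
contact_force: [1.2, 0.2, -1.8]
grip_width: 0.611
gripper_force: 25.0
```

```bash
python3 - <<'E'
from h import *
x,y,w=pan("sq",0,-30);print(x,y,w)
rel(x,y,137,w)
E
```

```text
632.1905190576667 -30.666871099152136 1.5237963267948966
t 25.1 rel cm [ 3.69 17.92 -0.1 ] turn 0.064 q6 -0.44 f [ 1.2  0.2 -1.8] grip 25.0 56.2
```

To row units: 17.9 cm is 0.179, 1.8 cm is 0.018, 0.06 rad is 0.0764.

Call:
{"op": "play_rows", "data": {"commands": [[-1,0.008,0.04,-0.001,0.0382],[-1,0.018,0.09,-0.001,0.0764],[-1,0.028,0.14,-0.001,0.0764],[-1,0.037,0.179,-0.001,0.0764],[-1,0.037,0.179,-0.001,0.0764],[-1,0.037,0.179,-0.001,0.0764],[-1,0.037,0.179,0.025,0.0764],[-1,0.037,0.179,0.05,0.0764],[-1,0.037,0.179,0.07,0.0764],[-1,0.037,0.179,0.083,0.0764],[-1,0.037,0.179,0.083,0.0764],[-1,0.037,0.179,0.083,0.0764]]}}

```text
clock: 26.55
ee_pos: [633.8, -31.2, 55.6]
tool_rot: [3.14, 0.0, 1.528]
contact_force: [0.2, 0.0, -1.0]
grip_width: 0.606
gripper_force: 25.0
```

```bash
python3 - <<'E'
from h import *
x,y,w=pan("sq",0,-30)
print(manip.get_state()["ee_pos"]);rel(x,y,38.5,w)
E
```

```text
[633.75081579 -31.22119603  55.6181835 ]
t 26.6 rel cm [ 0.05 -0.16  1.71] turn 0.004 q6 -0.2 f [ 0.2  0.  -1. ] grip 25.0 55.8
```

Call:
{"op": "play_rows", "data": {"commands": [[-1,0,-0.001,0.006,0],[-1,0,-0.001,0.012,0],[-1,0,-0.001,0.016,0],[-1,0,-0.001,0.017,0],[-1,0,-0.001,0.017,0],[-1,0,-0.001,0.017,0]]}}

```text
clock: 27.3
ee_pos: [631.8, -30.9, 39.6]
tool_rot: [-3.14, 0.0, 1.528]
contact_force: [-9.5, 2.2, 13.3]
grip_width: 0.606
gripper_force: 25.0
```

To row units: -10 cm is -0.1, -9 cm is -0.09.

Call:
{"op": "play_rows", "data": {"commands": [[0.6,0,0,0,0],[0.6,0,0,0,0],[0.6,0,0,0,0],[0.6,0,0,-0.02,0],[0.6,0,0,-0.05,0],[0.6,0,0,-0.09,0],[1,0,0,-0.1,0],[1,0,0,-0.1,0],[1,0,0,-0.1,0]]}}

```text
clock: 28.42
ee_pos: [630.9, -30.7, 135.7]
tool_rot: [-3.138, -0.001, 1.528]
contact_force: [0.6, 0.3, -0.7]
grip_width: 1.0
gripper_force: 0.0
```

```bash
python3 - <<'E'
from h import *
print(manip.get_state()["ee_pos"])
rel(451.3,58.9,130,2.03)
E
```

```text
[630.89900488 -30.71186165 135.69155171]
t 28.4 rel cm [  8.18 -18.33   0.57] turn -0.502 q6 -0.2 f [ 0.6  0.3 -0.7] grip 0.0 92.0
```

To row units: -18.3 cm is -0.183, -18 cm is -0.18, -0.5 rad is -0.6366.

Call:
{"op": "play_rows", "data": {"commands": [[1,0.02,-0.045,0.002,-0.1528],[1,0.04,-0.09,0.004,-0.3056],[1,0.06,-0.135,0.006,-0.4584],[1,0.08,-0.18,0.006,-0.6366],[1,0.082,-0.183,0.006,-0.6366],[1,0.082,-0.183,0.006,-0.6366],[1,0.082,-0.183,0.006,-0.6366],[1,0.082,-0.183,0.006,-0.6366]]}}

```text
clock: 29.42
ee_pos: [453.6, 58.3, 131.7]
tool_rot: [3.141, 0.0, 2.027]
contact_force: [-0.3, 0.3, -0.6]
grip_width: 1.001
gripper_force: 0.0
```

```bash
python3 - <<'E'
from h import *
s=manip.get_state();print(s["ee_pos"],s["tool_rot"])
c=manip.capture("wrist");cv2.imwrite("pics/w5.png",c["image"][:,:,::-1])
rel(451.3,58.9,36,2.03)
E
```

```text
[453.61700179  58.31126555 131.6660738 ] [3.14141894e+00 1.95386809e-04 2.02683389e+00]
t 29.5 rel cm [ 0.14 -0.17  9.56] turn -0.003 q6 -0.59 f [-0.6 -0.5 -0. ] grip 0.0 92.1
```

View pics/w5.png

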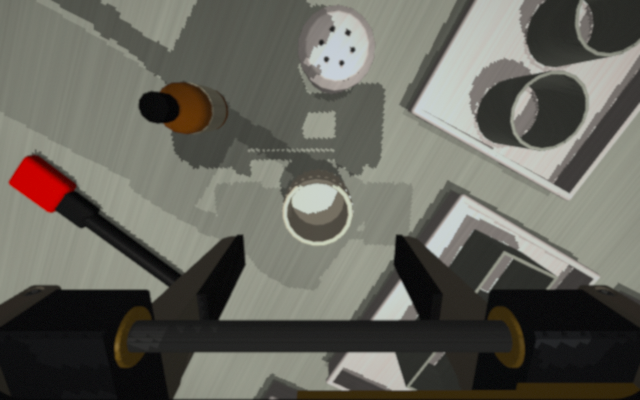

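The ramekin is centred at (318,212). The bottle at (185,105) and shaker at (335,48) are both clear.

To row units: 9.5 cm is 0.095, 9 cm is 0.09.

Call:
{"op": "play_rows", "data": {"commands": [[1,0.002,-0.001,0.03,0],[1,0.002,-0.001,0.06,0],[1,0.002,-0.001,0.09,0],[1,0.002,-0.001,0.095,0],[1,0.002,-0.001,0.095,0],[-1,0.002,-0.001,0.095,0],[-1,0.002,-0.001,0.095,0],[-1,0.002,-0.001,0.095,0],[-1,0.002,-0.001,0.095,0],[-1,0.002,-0.001,0.095,0],[-1,0.002,-0.001,0.06,0],[-1,0.002,-0.001,0.03,0],[-1,0.002,-0.001,0,0],[-1,0.002,-0.001,-0.005,0],[-1,0.002,-0.001,-0.005,0],[-1,0.002,-0.001,-0.005,0]]}}

```text
clock: 31.48
ee_pos: [449.8, 60.3, 135.0]
tool_rot: [-3.139, -0.002, 2.028]
contact_force: [0.0, 0.2, -2.4]
grip_width: 0.626
gripper_force: 25.0
```

```bash
python3 - <<'E'
from h import *
x,y,w=pan("ram",0,-2);print(x,y,w)
rel(x,y,137,w)
E
```

```text
572.6501405854544 -286.59437763622446 1.4957963267948966
t 31.5 rel cm [-36.55  -4.28  -0.2 ] turn 0.532 q6 -0.59 f [ 0.   0.2 -2.4] grip 25.0 57.6
```

To row units: -36.5 cm is -0.365, -35.5 cm is -0.355, 0.53 rad is 0.6748.

Call:
{"op": "play_rows", "data": {"commands": [[-1,-0.04,-0.005,-0.002,0.0891],[-1,-0.09,-0.011,-0.002,0.1783],[-1,-0.145,-0.017,-0.002,0.2801],[-1,-0.2,-0.023,-0.002,0.382],[-1,-0.255,-0.03,-0.002,0.4838],[-1,-0.31,-0.036,-0.002,0.5857],[-1,-0.355,-0.042,-0.002,0.6748],[-1,-0.365,-0.043,-0.002,0.6748],[-1,-0.365,-0.043,-0.002,0.6748],[-1,-0.365,-0.043,-0.002,0.6748],[-1,-0.365,-0.043,0.025,0.6748],[-1,-0.365,-0.043,0.05,0.6748],[-1,-0.365,-0.043,0.07,0.6748],[-1,-0.365,-0.043,0.082,0.6748],[-1,-0.365,-0.043,0.082,0.6748],[-1,-0.365,-0.043,0.082,0.6748]]}}

```text
clock: 33.48
ee_pos: [574.1, -286.8, 55.7]
tool_rot: [3.14, 0.001, 1.498]
contact_force: [0.1, 0.4, -1.0]
grip_width: 0.621
gripper_force: 25.0
```

```bash
python3 - <<'E'
from h import *
x,y,w=pan("ram",0,-2)
print(manip.get_state()["ee_pos"]);rel(x,y,38.5,w)
E
```

```text
[ 574.09842814 -286.76898454   55.65001988]
t 33.5 rel cm [ 0.01 -0.15  1.72] turn 0.002 q6 -0.58 f [ 0.1  0.4 -1. ] grip 25.0 57.1
```

Call:
{"op": "play_rows", "data": {"commands": [[-1,0,-0.001,0.006,0],[-1,0,-0.001,0.012,0],[-1,0,-0.001,0.016,0],[-1,0,-0.001,0.017,0],[-1,0,-0.001,0.017,0],[-1,0,-0.001,0.017,0]]}}

```text
clock: 34.22
ee_pos: [572.3, -286.2, 39.0]
tool_rot: [-3.14, -0.0, 1.498]
contact_force: [-5.5, 3.6, 8.9]
grip_width: 0.624
gripper_force: 25.0
```

To row units: -30 cm is -0.3, -25 cm is -0.25.

Call:
{"op": "play_rows", "data": {"commands": [[0.6,0,0,0,0],[0.6,0,0,0,0],[0.6,0,0,0,0],[0.6,0,0,-0.02,0],[0.6,0,0,-0.05,0],[0.6,0,0,-0.09,0],[0.6,0,0,-0.14,0],[0.6,0,0,-0.18,0],[0.6,-0.03,-0.05,-0.2,0],[0.6,-0.06,-0.1,-0.2,0],[0.6,-0.1,-0.15,-0.2,0],[0.6,-0.14,-0.2,-0.2,0],[0.6,-0.18,-0.25,-0.2,0],[0.6,-0.22,-0.3,-0.2,0],[0.6,-0.22,-0.3,-0.2,0],[0.6,-0.22,-0.3,-0.2,0]]}}

```text
clock: 36.22
ee_pos: [257.4, -483.8, 238.6]
tool_rot: [3.141, 0.001, 1.497]
contact_force: [0.9, 0.1, -0.1]
grip_width: 0.8
gripper_force: 0.0
```

```bash
python3 - <<'E'
from h import *
print(manip.get_state()["ee_pos"])
c=manip.capture("top");cv2.imwrite("pics/top3.png",cv2.resize(c["image"][60:290,140:510,::-1],None,fx=2.1,fy=2.1,interpolation=cv2.INTER_CUBIC))
c=manip.capture("side");cv2.imwrite("pics/side3.png",cv2.resize(c["image"][90:340,140:440,::-1],None,fx=2.2,fy=2.2,interpolation=cv2.INTER_CUBIC))
E
```

```text
[ 257.4297694  -483.8487237   238.55672928]
```

View pics/top3.png

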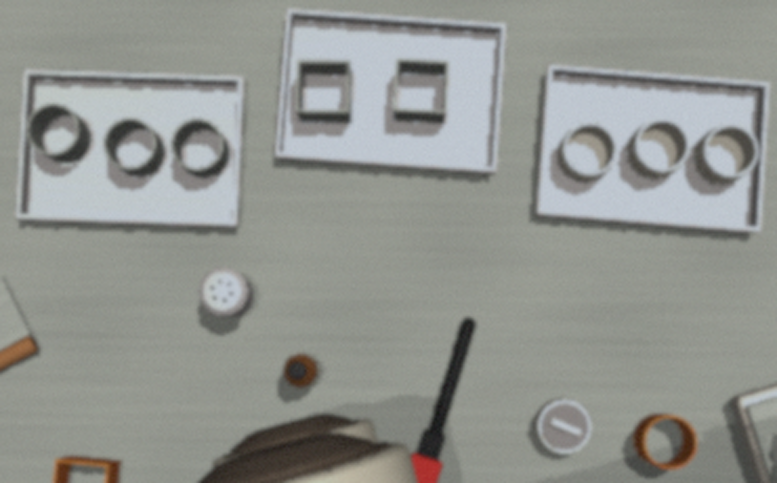

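View pics/side3.png

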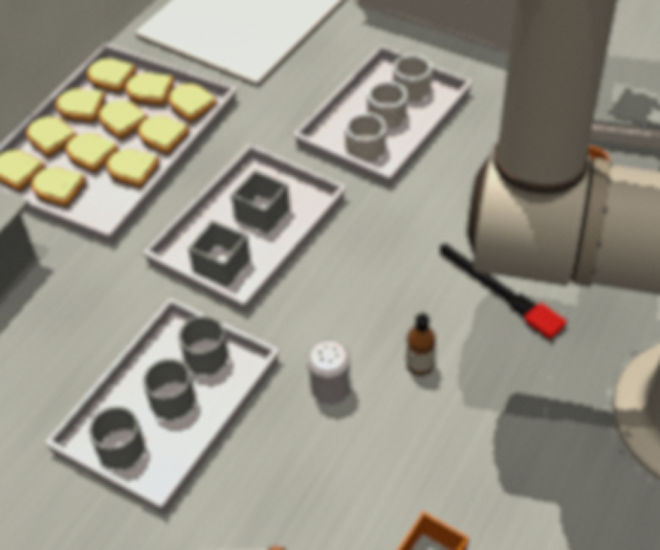

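Both views show all pieces upright and flat on the floors of their own pans. The shaker is still standing at (225,292) in the top crop, and the orange look-alikes haven't moved.

```bash
python3 -c "
from workcell import manip
print(manip.sign_off())"
```

```text
the job is handed in; nothing more can be done
None
```

All five pieces were set down in the pans of their own kind and stood flat and upright in the final top and side pictures; the shaker was not knocked over, and I handed the job in at about 36 s of the 109 s (no verdict was returned).

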